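# Free the jammed grinding balls from a tilted flask

### The job

Two clear, flat flasks lie tilted mouth-down on sprung stands; in one of them two steel grinding balls are jammed side by side at the neck. Free them by tapping that flask on its side wall with the fingertips, a few light, brisk sideways taps rather than a hard shove, until both balls have rolled out and lie in the tray below its mouth. Do not touch the balls, and leave the empty flask alone.

Things in the scene. Friction and masses are not known exactly. Their poses are not given: they have to be found in the camera images.
- flask: Jammed flask, clear plastic, tilted 18 deg. Origin: centre of its 106 x 86 x 36 mm body, 125 mm above bench. Level frame: x to the mouth (at x = 100 mm), z up. Upright side walls at y = +-43 mm, z = -19..19 mm (-3..35 at the back, x = -50). 0.3 kg, slides along y only: soft spring 300 N/m, hard stops at 25 mm, springs back.
- ball_a: Steel ball, 20 mm diameter, 33 g; origin at its centre. Jammed at the start where the flask narrows into its 32 mm neck: 49 mm along the flask's x, 10 mm to one side, 21 mm below its origin. Slow pushes hardly help; one to five taps, from either side, at 0.15-0.3 m/s, 8-12 mm past contact and back, bring both out; wait 1 s after each.
- ball_b: The other ball, alike, 10 mm to the other side. The open aluminium tray that catches both is fixed below the mouth: in the flask's frame inside x = 93..207, y = -52..52 mm, floor at z = -122 mm, walls 40 mm high; a ball lying in it has its centre at z = -112 mm.
- spare_flask: The empty flask, to be left alone: same flask, stand, tray and frame, no balls. It stands beside the other, their origins at least 320 mm apart; beside both flasks' walls there is nothing taller than 60 mm within 150 mm.

How it is judged:
On the way:
1. the flask is tapped, moving over 3 mm aside, while both balls are still in it (distance of flask from where it was at the start of the episode above 0.003 m and x of each of ball_a, ball_b in the frame of flask below 0.088 m).
At the end, for the whole second after the job is handed in: Both balls lie at rest (under 50 mm/s) inside the tray below the jammed flask's mouth, on its floor, below its rim (x of ball_a in the frame of flask between 0.088 and 0.212 m and y of ball_a in the frame of flask between -0.062 and 0.062 m and z of each of ball_a, ball_b in the frame of flask below -0.095 m and linear speed of each of ball_a, ball_b below 0.05 m/s and x of ball_b in the frame of flask between 0.088 and 0.212 m and y of ball_b in the frame of flask between -0.062 and 0.062 m); the robot touches nothing.
It fails at once if the flask was struck so hard that it moved at over 1 m/s, or was pressed against its stops (over 24.5 mm off its rest) with more than 40 N (linear speed of flask above 1 m/s or (distance of flask from where it was at the start of the episode above 0.0245 m and contact force between the fingers and flask above 40 N)).
It fails at once if the flask was hit (over 5 N) with a part of the robot other than the fingers (contact force between the arm and flask above 5 N).
It fails at once if a ball was touched by the robot (contact force between any of the fingers, the arm and ball_a above 0.3 N or contact force between any of the fingers, the arm and ball_b above 0.3 N).
It fails at once if the empty flask was pushed more than 5 mm (distance of spare_flask from where it was at the start of the episode above 0.005 m).
It also fails if it takes over 35 s, if anything falls off the work surface, if the arm or the gripper's body presses on something with over 40 N, if the wrist force passes 120 N, or if a joint passes its speed limit or range.

### The arm

A 6-joint arm with a two-finger parallel gripper is mounted at the origin on the work surface. World frame = base frame: x ahead of the robot, y to its left, z up, the work surface at z = 0. Lengths are in m, angles in rad, forces in N, time in s.
With the tool pointing down it reaches from about 0.25 to 0.725 m from the base axis. Payload 4 kg.
Tool frame: the origin (TCP) lies midway between the tips of the shut fingers; the grasp point (between the pads) lies 19 mm behind it; z points along the fingers, y is the line along which they close (so a half turn about z gives the same grasp; the last joint's range is limited). The gripper opens to 85 mm and grips with 20 to 120 N. Pads are 22 mm wide; open, the fingers measure 114 mm over their backs; the gripper's body (76 mm by 85 mm) begins 54 mm behind the grasp point. The pads swing forward as they close: fully open they stand 13 mm farther back than shut.
Start: joints at [1.151, 0.241, 0.005, 1.335, 0, 1.571], TCP at [0.204, 0.457, 0.207] pointing down, gripper open.
Joint ranges: [-2.72, 2.72], [-1.05, 1.87], [-1.09, 1.28], [-1.99, 2.15], [-1.42, 1.44], [-3.14, 3.14]. Speed limits (rad/s): [2.79, 2.79, 3.14, 3.14, 3.14, 3.14].

### API

Orientations are given as a unit quaternion [x, y, z, w].
In Python, from workcell import bot, camera, job_done gives the robot as it stands.
- The arm moves only by the tool carry_out, never from a script. Its argument "plan" is a list of rows, each an object of numbers: "dx", "dy", "dz": the shift along the tool's x, y, z in mm; "twist": the turn about the tool's z in degrees; "fingers": the closure, from -1 (fully open) to 1 (shut). In form: [{"dx": .., "dy": .., "dz": .., "twist": .., "fingers": ..}, ...]. A call has exactly 5 rows; each row is the pose to reach, as a shift and turn from the pose commanded when the call began, along the tool's axes at that moment; what a row does not reach only later rows make up. A row lasts 1/12 s, in which the tool goes at most 41.7 mm and 7.16 degrees, less where a joint would pass 70% of its speed; a pose out of reach is approached as far as the arm can. A call with a gripper value outside its range is refused whole. The fingers move at their own pace and stop on an object; the grip force is fixed at half the most. Time passes only in rows, so rows that repeat a pose let the fingers close, or fill a call up. It gives the time, the measured TCP pose, the force, the opening and the grip force at its end, in the units of the state.
- bot.get_obs(): the state, without advancing time (a new reading comes with each control period).
- camera(name): name is "scene" or "top" or "wrist"; returns a dict with "image" (420x560x3 uint8, red, green, blue), "intrinsics" (3x3 intrinsics, pixels), "eye" and "attitude" of the camera in the world. Camera axes: x right, y down, z forward; pixel columns grow to the right and rows downward; lengths in m; the calibration is good to about 2 mm. A picture is of the moment at which its call begins. There is no depth.
- job_done(): hands the job in; it is judged then, once.
The state is a dict: "clock": time; "joint_pos": joint angles; "joint_vel": joint speeds; "tau": joint torques, N m; "eef_pos": TCP position; "tool_rot": TCP orientation; "ft_force": force on the tool from outside, world axes, zero at the start; "ft_torque": the same for the moment, N m; "grip_width": finger opening in m; "grasp_force": force on a finger pad.
Only numpy, scipy, OpenCV 4.12 (cv2) and the standard library are available. Lean on these libraries where they do the work, as an engineer would, in place of code of your own. Each camera call takes 0.05 s, during which the arm holds its last target. There are 200 camera calls.

## Working session

There is one attempt and no reset: what is moved stays moved. The work goes in short steps, Python scripts to look and compute and a tool call to move; the robot and the scene stay as the last step left them, time stands still between calls to the robot, and variables do not carry over. Pictures are saved under pics/ and viewed, at most 10 in all, crops included, and the job is handed in when it is done.

Besides the shell and the picture viewer there is one more tool, called after "Request:" as name(argument=value, ...) on one line, values as JSON. carry_out: Moves the arm, as the interface text tells. Its arguments: {"type":"object","properties":{"plan":{"type":"array","items":{"type":"object","properties":{"dx":{"type":"number"},"dy":{"type":"number"},"dz":{"type":"number"},"twist":{"type":"number"},"fingers":{"type":"number"}}}}},"required":["plan"]}

```bash
mkdir -p pics; python3 - <<'E'
from workcell import bot,camera
import cv2
o=bot.get_obs();print(o['clock'],o['eef_pos'],o['tool_rot'],o['grip_width'])
for n in('scene','top'):
    c=camera(n);cv2.imwrite(f'pics/{n}0.png',c['image'][:,:,::-1]);print(n,c['intrinsics'],c['eye'],c['attitude'])
E
```

```text
0.0 [0.20352389 0.45596875 0.20572583] [ 2.08380230e-01  9.78047362e-01 -9.95099620e-04 -2.17640711e-04] 0.08512212597118096
scene [[528.73947666   0.         279.77357118]
 [  0.         528.73947666 210.21232054]
 [  0.           0.           1.        ]] [1.24048274 0.0572329  0.66251292] [ 0.6159028   0.64413569 -0.33262651 -0.30840324]
top [[454.05323741   0.         283.4251384 ]
 [  0.         454.05323741 206.98751776]
 [  0.           0.           1.        ]] [ 0.45759763 -0.00708394  0.98889901] [-0.70244797  0.70987965 -0.03930648  0.03305643]
```

View pics/scene0.png

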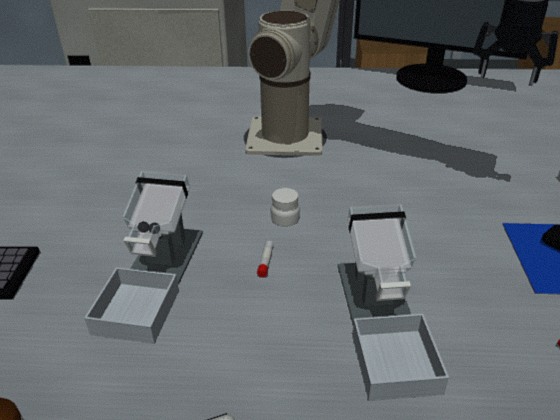

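View pics/top0.png

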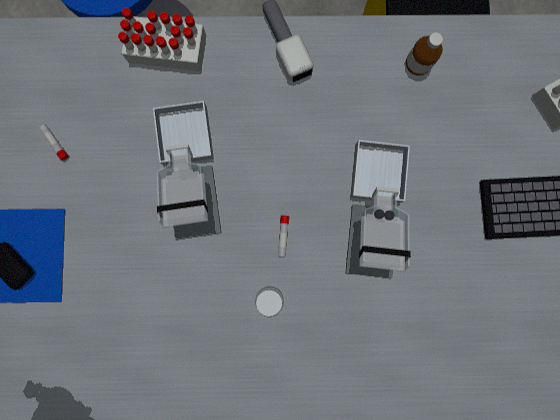

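The jammed flask is the one at the right of the top view, with the balls at about (379,214) and (390,214). Its tray is at (380,171). I'll enlarge that area.

```bash
python3 - <<'E'
import cv2
i=cv2.imread('pics/top0.png')[130:290,330:430]
cv2.imwrite('pics/crop.png',cv2.resize(i,None,fx=3.7,fy=3.7,interpolation=cv2.INTER_CUBIC))
E
```

```text
(no output)
```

View pics/crop.png

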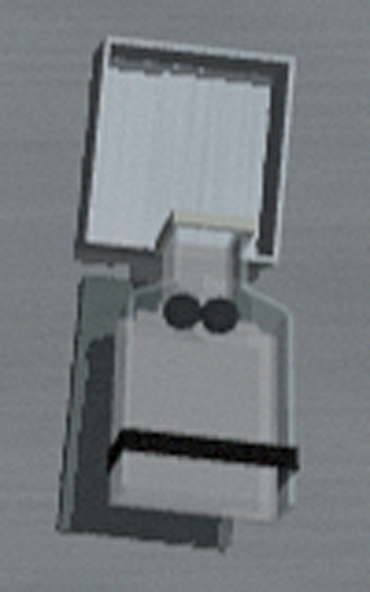

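The crop shows the balls at (182,312) and (220,315). The tray rim corners are at about (105,39), (296,60) and (77,260), and the black strap runs from (112,445) to (298,458).

```bash
cat > h.py <<'E'
import numpy as np
from scipy.spatial.transform import Rotation as R
K=np.array([[454.05323741,0,283.4251384],[0,454.05323741,206.98751776],[0,0,1]])
eye=np.array([0.45759763,-0.00708394,0.98889901]);A=R.from_quat([-0.70244797,0.70987965,-0.03930648,0.03305643])
def world(u,v,z):
    d=A.apply(np.linalg.solve(K,[u,v,1]));return eye+d*(z-eye[2])/d[2]
def proj(p):
    q=K@A.inv().apply(np.array(p)-eye);return q[:2]/q[2]
E
python3 - <<'E'
from h import *
c=lambda a,b,z:world(330+(a+.5)/3.7-.5,130+(b+.5)/3.7-.5,z)
a,b=c(182,312,.104),c(220,315,.104);print(a,b,np.linalg.norm(a-b))
TL,TR,BL=c(105,39,.043),c(296,60,.043),c(77,260,.043)
print(TL,TR,BL,np.linalg.norm(TL-TR),np.linalg.norm(TL-BL))
ctr=(TR+BL)/2
for n,d in(('x',TL-BL),('y',TL-TR),('ctr-balls',ctr-(a+b)/2)): print(n,np.degrees(np.arctan2(d[1],d[0])))
th=np.arctan2(*(TL-BL)[1::-1]);th2=np.arctan2(*(TL-TR)[1::-1])-np.pi/2;t=(th+th2)/2
x=np.array([np.cos(t),np.sin(t),0]);print(np.degrees(t),'orig balls',(a+b)/2-.049*x,'tray',ctr-.150*x)
o=((a+b)/2-.049*x+ctr-.150*x)/2;o[2]=.125
y=np.array([-x[1],x[0],0])
for X,Y,Z in((-50,43,35),(-50,-43,35),(-50,43,-3),(-50,-43,-3)):
    u=proj(o+(X*x+Y*y+[0,0,Z])/1000);print(X,Y,Z,(u-[330,130])*3.7)
E
```

```text
[ 0.53285209 -0.20220211  0.104     ] [ 0.53105169 -0.22231055  0.104     ] 0.020188879130431003
[ 0.69614391 -0.17638123  0.043     ] [ 0.6828413  -0.28607705  0.043     ] [ 0.56826747 -0.15690987  0.043     ] 0.11049946162652136 0.12935036093604518
x -8.657754865839257
y 83.08561283328919
ctr-balls -5.635965771544441
-7.786071016275031 orig balls [ 0.48340363 -0.20561807  0.104     ] tray [ 0.47693727 -0.20117225  0.043     ]
-50 43 35 [113.77061906 497.58112077]
-50 -43 35 [288.01085142 519.58327188]
-50 43 -3 [100.60405883 495.82429147]
-50 -43 -3 [267.1901494  516.85987441]
```

Request:
carry_out(plan=[{"dx":-20,"dy":-17,"dz":-30,"twist":7,"fingers":1},{"dx":-51,"dy":-43,"dz":-40,"twist":14,"fingers":1},{"dx":-82,"dy":-69,"dz":-50,"twist":21,"fingers":1},{"dx":-113,"dy":-95,"dz":-54,"twist":28,"fingers":1},{"dx":-144,"dy":-121,"dz":-54,"twist":35,"fingers":1}])

```text
clock: 0.52
eef_pos: [0.2866, 0.2862, 0.2615]
tool_rot: [0.495, 0.869, 0.001, 0.0]
ft_force: [2.0, -0.1, -0.3]
grip_width: 0.0252
grasp_force: 0.0
```

```bash
cat > t.py <<'E'
import sys
from h import *
from workcell import bot
ob=bot.get_obs();p=np.array(ob['eef_pos']);q=R.from_quat(ob['tool_rot'])
yaw=np.radians(-6.5);O=np.array([.482,-.205,.125]);F=R.from_euler('z',yaw)
tgt=O+F.apply(np.array([float(v) for v in sys.argv[1:4]])/1000)
hx=np.degrees(np.arctan2(*q.as_matrix()[1::-1,0]))
print(ob['clock'],'flask frame',F.inv().apply(p-O)*1000,'heading',hx,'w',ob['grip_width'],ob['ft_force'])
print('shift',q.inv().apply(tgt-p)*1000,'twist',(hx-83.5+180)%360-180,ob['joint_pos'])
E
python3 t.py -5 80 135
```

```text
0.5167 flask frame [-249.7741435   465.94245957  136.47883519] heading 120.67587613810167 w 0.02522747753689151 [ 1.95110291 -0.0649591  -0.28556889]
shift [-455.42141483  -38.18122262    1.29596807] twist 37.17587613810167 [ 7.84948416e-01  3.06098393e-02 -9.90933521e-02  1.43926303e+00
 -2.09975832e-04  1.82034974e+00]
```

Request:
carry_out(plan=[{"dx":-40,"dy":-3,"dz":0,"twist":7,"fingers":1},{"dx":-80,"dy":-7,"dz":0,"twist":14,"fingers":1},{"dx":-120,"dy":-10,"dz":0,"twist":21,"fingers":1},{"dx":-160,"dy":-13,"dz":0,"twist":28,"fingers":1},{"dx":-200,"dy":-17,"dz":0,"twist":35,"fingers":1}])

```text
clock: 0.93
eef_pos: [0.3744, 0.1052, 0.2605]
tool_rot: [0.734, 0.68, 0.0, -0.0]
ft_force: [0.9, -0.1, 0.4]
grip_width: -0.0001
grasp_force: 0.0
```

```bash
python3 t.py -5 80 135
```

```text
0.9333 flask frame [-142.00534763  296.06717018  135.47785555] heading 85.61358866024406 w -9.145517123250814e-05 [ 0.92300189 -0.077866    0.40682505]
shift [-220.97308096  128.94346577    0.44247107] twist 2.113588660244062 [ 2.73889230e-01 -1.21667326e-04 -1.32989605e-01  1.43797030e+00
  1.32990690e-04  1.92124287e+00]
```

Request:
carry_out(plan=[{"dx":-33,"dy":20,"dz":0,"twist":2,"fingers":1},{"dx":-66,"dy":40,"dz":0,"twist":2,"fingers":1},{"dx":-99,"dy":60,"dz":0,"twist":2,"fingers":1},{"dx":-132,"dy":80,"dz":0,"twist":2,"fingers":1},{"dx":-160,"dy":100,"dz":0,"twist":2,"fingers":1}])

```text
clock: 1.35
eef_pos: [0.4628, -0.062, 0.2603]
tool_rot: [0.744, 0.668, -0.0, -0.0]
ft_force: [0.5, 0.8, 1.3]
grip_width: 0.0002
grasp_force: 0.0
```

Request:
carry_out(plan=[{"dx":-20,"dy":20,"dz":0,"twist":0,"fingers":1},{"dx":-40,"dy":30,"dz":20,"twist":0,"fingers":1},{"dx":-40,"dy":30,"dz":40,"twist":0,"fingers":1},{"dx":-40,"dy":30,"dz":40,"twist":0,"fingers":1},{"dx":-40,"dy":30,"dz":40,"twist":0,"fingers":1}])

```text
clock: 1.77
eef_pos: [0.4869, -0.1023, 0.2193]
tool_rot: [0.744, 0.669, -0.001, -0.002]
ft_force: [0.2, -0.1, 0.6]
grip_width: -0.0
grasp_force: 0.0
```

```bash
python3 t.py -5 70 -10
```

```text
1.7667 flask frame [ -6.75916026 102.54646208  94.29099506] heading 83.91628111566479 w -5.74356198658662e-06 [ 0.2305852  -0.09149815  0.58293948]
shift [-32.62087873   1.97850931 104.26381089] twist 0.41628111566478765 [-2.07291206e-01  2.34362075e-01  2.99233569e-02  1.37076777e+00
  1.54922931e-04  1.46968439e+00]
```

Request:
carry_out(plan=[{"dx":-10,"dy":2,"dz":35,"twist":0,"fingers":1},{"dx":-20,"dy":2,"dz":70,"twist":0,"fingers":1},{"dx":-28,"dy":2,"dz":104,"twist":0,"fingers":1},{"dx":-28,"dy":2,"dz":104,"twist":0,"fingers":1},{"dx":-28,"dy":2,"dz":104,"twist":0,"fingers":1}])

```text
clock: 2.18
eef_pos: [0.4863, -0.1297, 0.1168]
tool_rot: [0.743, 0.669, -0.001, -0.001]
ft_force: [0.8, -0.3, 1.1]
grip_width: 0.0001
grasp_force: 0.0
```

```bash
python3 t.py -5 44 -10; python3 - <<'E'
from workcell import camera
import cv2
a=cv2.resize(camera('top')['image'][130:290,320:440,::-1],None,fx=3.7,fy=3.7,interpolation=2)
b=cv2.resize(camera('scene')['image'][160:320,80:200,::-1],None,fx=3,fy=3.7,interpolation=2)
cv2.imwrite('pics/c2.png',cv2.hconcat([a,b])[:600,:800])
E
```

```text
2.1833 flask frame [-4.22605589 75.3383609  -8.23401959] heading 83.9721913513088 w 7.819691914557073e-05 [ 0.80553938 -0.26517931  1.10763091]
shift [-31.33226116  -1.02737658   1.74483456] twist 0.4721913513087941 [-2.60777828e-01  3.07472921e-01 -1.46629619e-01  1.11953631e+00
  3.29061371e-04  1.41522208e+00]
```

View pics/c2.png

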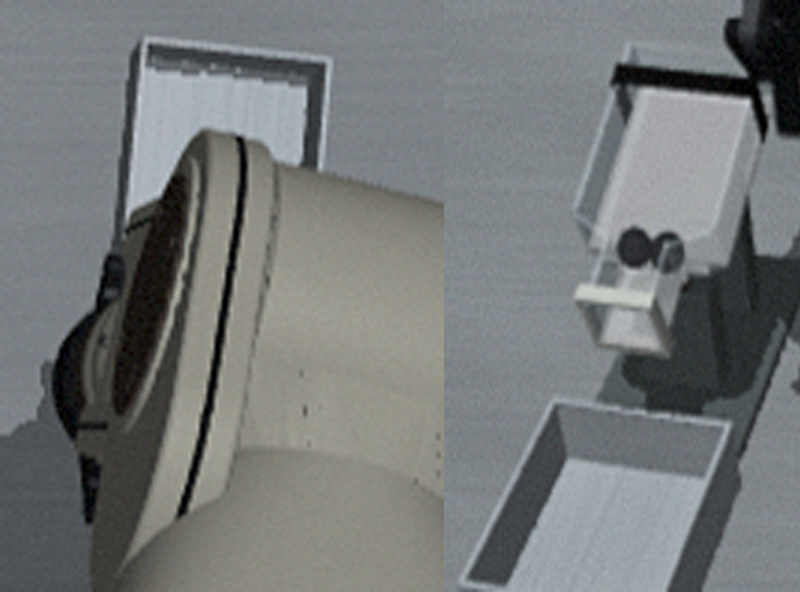

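The shut fingers stand clear beside the robot-side wall, with both balls still jammed. I'll tap now.

Request:
carry_out(plan=[{"dx":-15,"dy":0,"dz":0,"twist":0,"fingers":1},{"dx":-33,"dy":0,"dz":0,"twist":0,"fingers":1},{"dx":-15,"dy":0,"dz":0,"twist":0,"fingers":1},{"dx":0,"dy":0,"dz":0,"twist":0,"fingers":1},{"dx":0,"dy":0,"dz":0,"twist":0,"fingers":1}])

```text
clock: 2.7
eef_pos: [0.4897, -0.1289, 0.12]
tool_rot: [0.743, 0.67, 0.002, 0.002]
ft_force: [0.1, -0.4, 0.1]
grip_width: -0.0001
grasp_force: 0.0
```

Request:
carry_out(plan=[{"dx":0},{"dx":0},{"dx":0},{"dx":0},{"dx":0,"fingers":1}])

```text
$.plan[0]: bad value
```

Request:
carry_out(plan=[{"dx":0,"fingers":1},{"dx":0,"fingers":1},{"dx":0,"fingers":1},{"dx":0,"fingers":1},{"dx":0,"fingers":1}])

```text
$.plan[0]: bad value
```

```bash
cat > s.py <<'E'
import sys,cv2
from workcell import camera
cv2.imwrite(sys.argv[1],cv2.resize(camera('scene')['image'][160:350,70:210,::-1],None,fx=3,fy=3,interpolation=2))
E
python3 t.py -5 75 -10; python3 s.py pics/s1.png
```

```text
2.7 flask frame [-0.91887111 76.44394183 -5.03112611] heading 84.09165514723117 w -0.00010081017379403467 [ 0.10127214 -0.35710488  0.07438941]
shift [-1.40365994 -4.12397001  4.94498724] twist 0.5916551472311653 [-2.58264834e-01  3.03831267e-01 -1.42804174e-01  1.11861046e+00
  1.26275997e-03  1.41565618e+00]
```

View pics/s1.png

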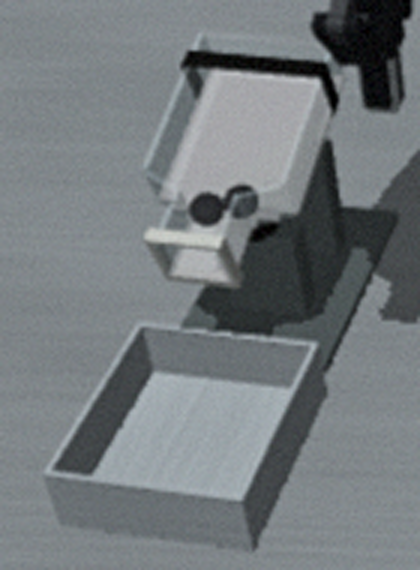

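The balls have shifted: one is now ahead at the neck (207,208), the other behind at (240,202). I'll wait, then check again.

Request:
carry_out(plan=[{"dx":0,"dy":0,"dz":0,"twist":0,"fingers":1},{"dx":0,"dy":0,"dz":0,"twist":0,"fingers":1},{"dx":0,"dy":0,"dz":0,"twist":0,"fingers":1},{"dx":0,"dy":0,"dz":0,"twist":0,"fingers":1},{"dx":0,"dy":0,"dz":0,"twist":0,"fingers":1}])

```text
clock: 3.17
eef_pos: [0.4873, -0.1308, 0.1167]
tool_rot: [0.744, 0.669, -0.0, 0.0]
ft_force: [-0.1, -0.2, -1.0]
grip_width: -0.0002
grasp_force: 0.0
```

Request:
carry_out(plan=[{"dx":0,"dy":0,"dz":0,"twist":0,"fingers":1},{"dx":0,"dy":0,"dz":0,"twist":0,"fingers":1},{"dx":0,"dy":0,"dz":0,"twist":0,"fingers":1},{"dx":0,"dy":0,"dz":0,"twist":0,"fingers":1},{"dx":0,"dy":0,"dz":0,"twist":0,"fingers":1}])

```text
clock: 3.58
eef_pos: [0.4873, -0.1305, 0.1165]
tool_rot: [0.743, 0.669, -0.0, -0.0]
ft_force: [-0.1, 0.1, -0.0]
grip_width: 0.0001
grasp_force: 0.0
```

```bash
python3 t.py -5 75 -10; python3 s.py pics/s2.png
```

```text
3.5833 flask frame [-3.16806879 74.57400611 -8.45160987] heading 83.94558195855264 w 0.00014884643102538523 [-0.05839716  0.13706303 -0.01624365]
shift [ 0.44018076 -1.82836345  1.548639  ] twist 0.44558195855262284 [-2.61761005e-01  3.07647696e-01 -1.46989023e-01  1.11629157e+00
  9.83181962e-06  1.41470485e+00]
```

View pics/s2.png

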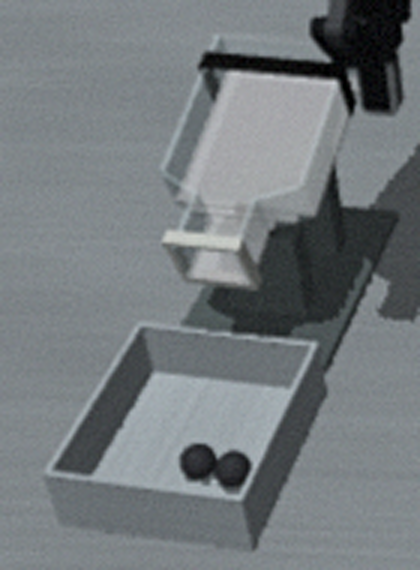

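Both balls are in the tray, at (198,461) and (233,468). I'll back off a little, let them settle, check they are at rest and hand in.

Request:
carry_out(plan=[{"dx":10,"dy":0,"dz":0,"twist":0,"fingers":1},{"dx":20,"dy":0,"dz":0,"twist":0,"fingers":1},{"dx":20,"dy":0,"dz":0,"twist":0,"fingers":1},{"dx":20,"dy":0,"dz":0,"twist":0,"fingers":1},{"dx":20,"dy":0,"dz":0,"twist":0,"fingers":1}])

```text
clock: 4.05
eef_pos: [0.4895, -0.1103, 0.1167]
tool_rot: [0.743, 0.669, -0.0, 0.0]
ft_force: [-0.6, 0.3, -0.4]
grip_width: 0.0007
grasp_force: 0.0
```

Request:
carry_out(plan=[{"dx":0,"dy":0,"dz":0,"twist":0,"fingers":1},{"dx":0,"dy":0,"dz":0,"twist":0,"fingers":1},{"dx":0,"dy":0,"dz":0,"twist":0,"fingers":1},{"dx":0,"dy":0,"dz":0,"twist":0,"fingers":1},{"dx":0,"dy":0,"dz":0,"twist":0,"fingers":1}])

```text
clock: 4.47
eef_pos: [0.4894, -0.1108, 0.1166]
tool_rot: [0.744, 0.669, -0.0, -0.0]
ft_force: [-1.0, -0.2, -1.3]
grip_width: -0.0001
grasp_force: 0.0
```

Request:
carry_out(plan=[{"dx":0,"dy":0,"dz":0,"twist":0,"fingers":1},{"dx":0,"dy":0,"dz":0,"twist":0,"fingers":1},{"dx":0,"dy":0,"dz":0,"twist":0,"fingers":1},{"dx":0,"dy":0,"dz":0,"twist":0,"fingers":1},{"dx":0,"dy":0,"dz":0,"twist":0,"fingers":1}])

```text
clock: 4.88
eef_pos: [0.4894, -0.1107, 0.1166]
tool_rot: [0.743, 0.669, -0.0, 0.0]
ft_force: [-0.9, -0.3, -0.6]
grip_width: 0.0002
grasp_force: 0.0
```

Request:
carry_out(plan=[{"dx":0,"dy":0,"dz":0,"twist":0,"fingers":1},{"dx":0,"dy":0,"dz":0,"twist":0,"fingers":1},{"dx":0,"dy":0,"dz":0,"twist":0,"fingers":1},{"dx":0,"dy":0,"dz":0,"twist":0,"fingers":1},{"dx":0,"dy":0,"dz":0,"twist":0,"fingers":1}])

```text
clock: 5.3
eef_pos: [0.4894, -0.1106, 0.1166]
tool_rot: [0.743, 0.669, -0.0, 0.0]
ft_force: [0.3, -0.1, 0.0]
grip_width: 0.0002
grasp_force: 0.0
```

```bash
python3 - <<'E'
from workcell import camera
import cv2,numpy as np
for k in range(6):
    i=camera('scene')['image'][270:350,85:180]
    m=(cv2.cvtColor(i,cv2.COLOR_RGB2GRAY)<60).astype('uint8')
    n,_,st,c=cv2.connectedComponentsWithStats(m)
    print([(int(s[4]),(q+[85,270]).round(2)) for s,q in zip(st[1:],c[1:]) if s[4]>30])
cv2.imwrite('pics/s3.png',cv2.resize(camera('scene')['image'][160:350,70:210,::-1],None,fx=3,fy=3))
E
```

```text
[(209, array([140.63, 316.02]))]
[(205, array([140.54, 316.01]))]
[(205, array([140.54, 315.99]))]
[(206, array([140.61, 316.  ]))]
[(208, array([140.58, 316.05]))]
[(209, array([140.56, 316.02]))]
```

View pics/s3.png

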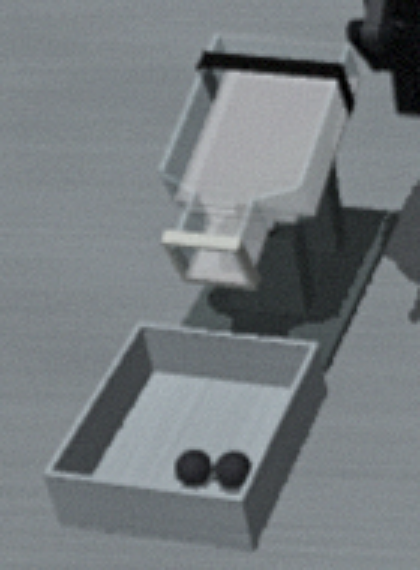

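Both balls lie still on the tray floor, at (194,468) and (233,469), and the gripper is clear of the flask.

```bash
python3 -c "
from workcell import job_done
print(job_done())"
```

```text
the job is handed in; nothing more can be done
None
```

One light tap on the jammed flask's side wall freed both balls; they lie at rest in its tray, the empty flask was left alone, and the job is handed in (no verdict was returned).

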